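# Tip out the accessory bin and hang the slide basket on its hook

### The job

Tip the grey tilt-out bin forward on its pivot until it rests fully open, take the steel slide basket out of its back compartment, and hang the basket by its handle on the hook of the stand so that it hangs freely, upright and with hardly any swing. The bin may stay open; leave the mug, the bottle and the wooden slide box where they are.

Things in the scene. Friction and masses are not known exactly. Their poses are not given: they have to be found in the camera images.
- bin (a joint): Tilt of the bin in rad: 0 = closed (at the start), 0.68 = fully open on its stop, its top leaning towards the robot. The hinge runs level along the bin's lower front edge. Opening takes about 4 to 6 N at the top of the front panel; friction and gravity keep the bin open on its stop.
- bin_hinge (a point): Middle of the hinge line, 12 mm above the desk. Axes turn with the bin: x to its back, y left along the hinge, z up the front panel. In them: front panel x 0 to 6 mm, 175 high; floor 6 mm thick; divider x 95 to 99, up to z 63; back wall x 147 to 152, 60 high. Bin 190 mm wide; side walls 5 mm thick, 60 high, 119 high where x is under 83. In front of the divider: three fixed caps up to z 40.
- bin_lip (a point): Middle of the top edge of the bin's front panel: edge 190 mm wide, 6 mm thick, free on both sides, 175 mm above the hinge. Moves with the bin, axes as bin_hinge. Behind it, up to the roof edge, a 70 mm gap open from above: fingertips can go in behind the panel and draw it forward.
- bin_back (a point): Middle of the floor of the bin's back compartment, 48 mm deep (x) and 180 mm wide inside, where the basket stands. Moves with the bin, axes as bin_hinge; x 123, z 6 mm from the hinge.
- roof_edge (a point): Middle of the front edge of the fixed housing's roof, on its underside (roof 6 mm thick), 76 mm behind and 172 mm above the hinge. The roof covers the basket while the bin is closed. Axes of the housing: x to its back, y left, z up. The housing (side walls, back, roof) is 208 mm wide, 190 mm high and ends 176 mm behind the hinge. With the bin open, draw the basket out along the bin's tilt.
- basket_bar (a point): Middle of the basket's handle bar. Axes: the basket's own, z up out of it. The rigid handle stands up: a straight level bar along y, 100 mm above the underside and 60 mm above the rim, between two uprights at y -55 and +55 mm, all round, 10 mm thick; window under the bar 55 mm high, 100 mm wide. Grip the bar about 32 mm beside its middle to leave room for the hook.
- basket_center (a point): Centre of the steel slide basket with its handle, 50 mm above its underside, 50 mm below the bar; axes as basket_bar. A small open box, 40 mm in x, 116 in y, 40 high, 120 to 200 g. It stands loose in the bin's back compartment, handle up, nearly parallel to the hinge, and leans on the divider once the bin is open, tilted up to 0.25 rad more than the bin.
- hook_seat (a point): Lowest point of the hook's upper side, where a bar comes to rest, 200 mm above the desk. Fixed steel hook, 8 mm round rod. Axes: x from the seat to the post, y left, z up. Towards the post the rod rises 7 mm within 12 mm, runs level to 22 mm, then slopes down to the top of a 16 mm post, 72 mm from the seat; the post top is 20 mm below the seat. Base plate 100 x 130 mm.
- hook_end (a point): Top of the hook's rounded, upturned free end: 20 mm from the seat towards -x and 21 mm above it; the rod reaches 24 mm from the seat. Same axes as hook_seat.
- mug: White mug, 80 mm wide, 95 mm high, handle at +y; origin under its centre. To be left alone.
- bottle: Amber bottle, 52 mm wide, 110 mm high; origin under its centre. To be left alone.
- slidebox: Closed wooden slide box, 90 x 190 x 35 mm; origin under its centre. To be left alone.
Things that resemble listed ones, but are neither listed nor needed, are in the scene too. Leave any green or yellow look-alike of the part that bears hook_seat alone.

How it is judged:
On the way, in this order (a step that is already met when the one before it is completed fails the run):
1. the bin is tipped fully open with the basket still in it (value of joint bin above 0.6 rad and distance between basket_center and bin_hinge below 0.17 m), for 0.2 s.
2. the basket is lifted clear of the bin (distance between basket_center and bin_hinge above 0.185 m and contact force between basket and housing below 0.05 N), for 0.1 s.
3. the basket's handle bar lies on the hook (x of hook_seat in the frame of basket_bar between -0.025 and 0.025 m and y of hook_seat in the frame of basket_bar between -0.045 and 0.045 m and z of hook_seat in the frame of basket_bar between -0.02 and 0.002 m and angle between basket_bar's own z axis and vertical below 0.45 rad and contact force between basket and stand above 0.5 N), for 0.2 s.
At the end, for the whole second after the job is handed in: The basket hangs by its handle bar on the hook: seat under the bar, within 45 mm of its middle and 25 mm fore and aft, bar axis at most 20 mm above the seat, basket within 0.45 rad of upright, more than 0.5 N on the hook, slower than 60 mm/s and 0.8 rad/s (all of step 3 and linear speed of basket below 0.06 m/s and angular speed of basket below 0.8 rad/s); the robot touches nothing.
It fails at once if the mug is moved by more than 30 mm or tipped (distance of mug from where it was at the start of the episode above 0.03 m or angle between mug's own z axis and vertical above 0.35 rad).
It fails at once if the bottle is moved by more than 30 mm or tipped (distance of bottle from where it was at the start of the episode above 0.03 m or angle between bottle's own z axis and vertical above 0.35 rad).
It fails at once if the wooden slide box is moved by more than 30 mm or tipped (distance of slidebox from where it was at the start of the episode above 0.03 m or angle between slidebox's own z axis and vertical above 0.35 rad).
It also fails if it takes over 64 s, if anything falls off the work surface, if the arm or the gripper's body presses on something with over 40 N, if the wrist force passes 120 N, or if a joint passes its speed limit or range.

### The arm

A 6-joint arm with a two-finger parallel gripper is mounted at the origin on the work surface. World frame = base frame: x ahead of the robot, y to its left, z up, the work surface at z = 0. Lengths are in m, angles in rad, forces in N, time in s.
With the tool pointing down it reaches from about 0.35 to 0.775 m from the base axis. Payload 5.5 kg.
Tool frame: the origin (TCP) lies at the very end of the fingers, on their centre line; the grasp point (between the pads) lies 19 mm behind it (env.grasp_offset is the distance from the TCP to the grasp point, in m); z points along the fingers, x is the direction in which the jaws open and shut, and the axes are right-handed (so a half turn about z gives the same grasp; the last joint's range is limited). The gripper opens to 85 mm and grips with 20 to 120 N. Pads are 22 mm wide; open, the fingers measure 114 mm over their backs; the gripper's body (76 mm by 85 mm) begins 54 mm behind the grasp point. The pads swing forward as they close: fully open they stand 13 mm farther back than shut.
Start: joints at [-1.361, 0.313, 0.046, 1.304, 0, 1.431], TCP at [0.197, -0.54, 0.231] pointing down, gripper open.
Joint ranges: [-2.76, 2.76], [-0.86, 1.69], [-1.03, 1.26], [-2.2, 2.34], [-1.47, 1.5], [-3.14, 3.14]. Speed limits (rad/s): [2.57, 2.57, 3.14, 3.14, 3.14, 3.14].

### API

Orientations are given as a unit quaternion [w, x, y, z].
In Python, from workcell import status, viewer, env gives the robot as it stands.
- The arm moves only by the tool carry_out, never from a script. Its argument "plan" is a list of rows, each an object of numbers: "x", "y", "z": the shift along the tool's x, y, z in m; "ax", "ay", "az": the turn, a rotation vector about the tool's x, y, z in rad; "hand": the opening, from 0 (shut) to 1 (fully open). In form: [{"x": .., "y": .., "z": .., "ax": .., "ay": .., "az": .., "hand": ..}, ...]. A call has 1 to 12 rows; each row is the pose to reach, as a shift and turn from the pose measured when the call began, along the tool's axes at that moment; what a row does not reach only later rows make up. A row lasts 1/12 s, in which the tool goes at most 41.7 mm and 7.16 degrees, less where a joint would pass 70% of its speed; a pose out of reach is approached as far as the arm can. A call with a gripper value outside its range is refused whole. The fingers move at their own pace and stop on an object; "squeeze" is the grip in N (left out, the last holds). Time passes only in rows, so rows that repeat a pose let the fingers close. It gives the time, the measured TCP pose, the force and the opening at its end, in the units of the state.
- status.get_state(): the state, without advancing time (a new reading comes with each control period).
- viewer.read_camera(name): name is "side" or "top"; returns the picture (480x640x3 uint8, red, green, blue); there is no depth.
- viewer.camera_model(name): a dict with "vfov" (degrees; the focal length in pixels is half the picture's height over the tangent of half this angle, whatever the lens; pixels are square), "cx", "cy" (the principal point, pixels), "k1" (the pictures are not rectified: a ray, as slopes to the right and down, at radius r is drawn at 1 + k1 r^2 times it, then the intrinsics apply), "T" (4x4, takes a point from camera to world coordinates). Camera axes: x right, y down, z forward; pixel columns grow to the right and rows downward; lengths in m; the calibration is good to about 2 mm. A picture is of the moment at which its call begins. camera_model takes no time and is no camera call.
- env.hand_in(): hands the job in, once; it reports no verdict.
The state is a dict: "clock": time; "joint_pos": joint angles; "qvel": joint speeds; "tau": joint torques, N m; "tcp_pos": TCP position; "orientation": TCP orientation; "wrist_force": force on the tool from outside, world axes, zero at the start; "ft_torque": the same for the moment, N m; "finger_gap": finger opening in m.
Only numpy, scipy, OpenCV 4.12 (cv2) and the standard library are available. Lean on these libraries where they do the work, as an engineer would, in place of code of your own. Each camera call takes 0.05 s, during which the arm holds its last target.

## Working session

There is one attempt and no reset: what is moved stays moved. The work goes in short steps, Python scripts to look and compute and a tool call to move; the robot and the scene stay as the last step left them, time stands still between calls to the robot, and variables do not carry over. Pictures are saved under pics/ and viewed, and the job is handed in when it is done.

Besides the shell and the picture viewer there is one more tool, called after "Call:" as a command line: name --argument value ..., lists and objects as JSON in quotes. carry_out: Moves the arm, as the interface text tells. Its arguments: {"type":"object","properties":{"plan":{"type":"array"},"squeeze":{"type":"number"}},"required":["plan"]}

```bash
ls; mkdir -p pics; python3 - <<'E'
from workcell import status, viewer, env
import cv2
for n in ("side","top"):
    im=viewer.read_camera(n); cv2.imwrite(f"pics/{n}0.png",im[:,:,::-1]); print(n,viewer.camera_model(n))
s=status.get_state(); print(s); print(env.grasp_offset)
E
```

```text
pics
side {'vfov': 43.24803853524542, 'cx': 305.3394048600728, 'cy': 242.03126998415345, 'k1': -0.1909972314881228, 'T': array([[-0.67621211, -0.46694131,  0.56982716, -0.27590796],
       [-0.73670331,  0.42615334, -0.52503482,  0.7711889 ],
       [ 0.0023267 , -0.77482846, -0.63216726,  1.06180614],
       [ 0.        ,  0.        ,  0.        ,  1.        ]])}
top {'vfov': 48.97276826870509, 'cx': 320.5454326468509, 'cy': 236.58069738047908, 'k1': -0.09791855848045782, 'T': array([[-0.02434653, -0.99820193,  0.05477372,  0.47387049],
       [-0.99969803,  0.02449238,  0.00199296, -0.005995  ],
       [-0.00333092, -0.05470866, -0.9984968 ,  1.39951932],
       [ 0.        ,  0.        ,  0.        ,  1.        ]])}
{'clock': 0.1, 'joint_pos': array([-1.36059001e+00,  3.13941314e-01,  4.51015246e-02,  1.30358612e+00,
       -8.51265888e-06,  1.43117560e+00]), 'qvel': array([-0.00049666, -0.00325337,  0.00164844,  0.00010837,  0.00052441,
        0.00230526]), 'tau': array([ 4.04399849e-03, -4.81723738e+01,  2.99245155e+01,  1.26876379e-02,
       -1.11487170e-04,  4.16926738e-06]), 'tcp_pos': array([ 0.19695638, -0.53974219,  0.23049257]), 'orientation': array([-5.52340615e-04,  8.19370014e-01, -5.73264438e-01, -5.99015166e-04]), 'wrist_force': array([-0.29388027, -0.40594562, -0.55428076]), 'ft_torque': array([-0.01008227, -0.05383153,  0.00922304]), 'finger_gap': 0.08534096869709358}
0.0187
```

View pics/side0.png

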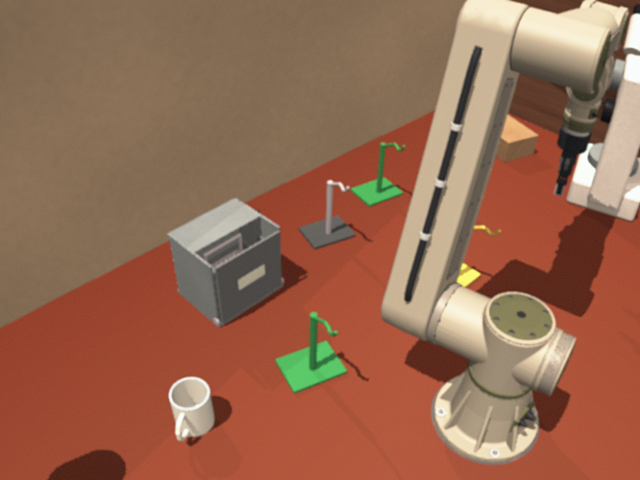

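View pics/top0.png

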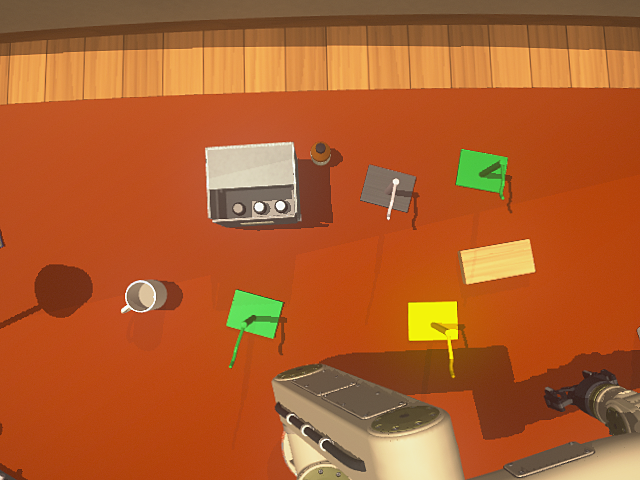

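Side view: the grey bin is at about (228,262) and the steel hook on a dark base at (330,210). Look-alike stands: green at (312,350) and (378,175), yellow at (470,255). In the top view: bin (252,185), grey stand (388,190), bottle (320,153), mug (146,296), box (497,262), greens (255,315) and (482,172), yellow (433,322). The one I want is the grey/steel stand at top (388,190). Next I'll check it in close crops.

```bash
cat > h.py <<'E'
import numpy as np, cv2
from workcell import status, viewer, env
from scipy.spatial.transform import Rotation as R
from scipy.optimize import least_squares
def cam(n):
    m=viewer.camera_model(n); f=240/np.tan(np.radians(m['vfov']/2)); return m,f
def proj(n,P):
    m,f=cam(n); P=np.atleast_2d(P); T=np.linalg.inv(m['T']); q=P@T[:3,:3].T+T[:3,3]
    s=q[:,:2]/q[:,2:]; r2=(s**2).sum(1,keepdims=True); s=s*(1+m['k1']*r2)
    return s*f+[m['cx'],m['cy']]
def ray(n,uv):
    m,f=cam(n); d=(np.array(uv,float)-[m['cx'],m['cy']])/f; s=d.copy()
    for _ in range(50): s=d/(1+m['k1']*(s@s))
    v=m['T'][:3,:3]@np.array([s[0],s[1],1]); return m['T'][:3,3],v/np.linalg.norm(v)
def onz(n,uv,z):
    o,v=ray(n,uv); return o+v*(z-o[2])/v[2]
def tri(us,ut):
    o1,v1=ray('side',us);o2,v2=ray('top',ut)
    t=np.linalg.lstsq(np.c_[v1,-v2],o2-o1,rcond=None)[0]
    a,b=o1+v1*t[0],o2+v2*t[1]; return (a+b)/2,np.linalg.norm(a-b)
def tool():
    s=status.get_state(); q=s['orientation']; return s['tcp_pos'],R.from_quat([q[1],q[2],q[3],q[0]])
def crop(im,x0,y0,w,h,name,k=5):
    cv2.imwrite(name,cv2.resize(im[y0:y0+h,x0:x0+w],None,fx=k,fy=k,interpolation=cv2.INTER_CUBIC))
E
python3 - <<'E'
from h import *
s=cv2.imread('pics/side0.png');t=cv2.imread('pics/top0.png')
crop(s,160,170,120,160,'x.png') if 0 else None
crop(s,160,190,130,140,'pics/c_bins.png',4)
crop(t,195,130,140,110,'pics/c_bint.png',5)
crop(s,290,165,80,90,'pics/c_hs.png',6)
crop(t,350,150,80,80,'pics/c_ht.png',7)
E
```

```text
(no output)
```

View pics/c_bins.png

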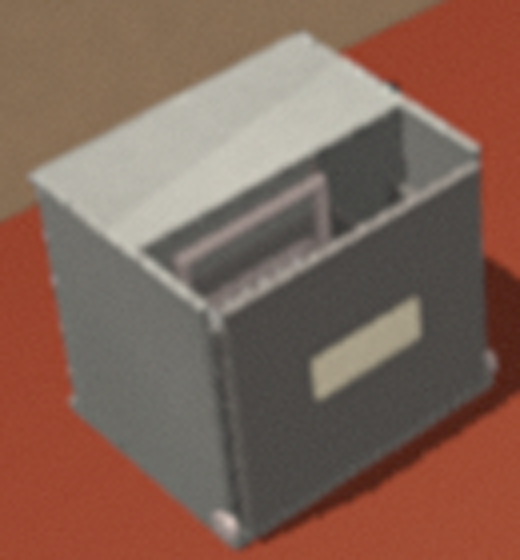

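View pics/c_bint.png

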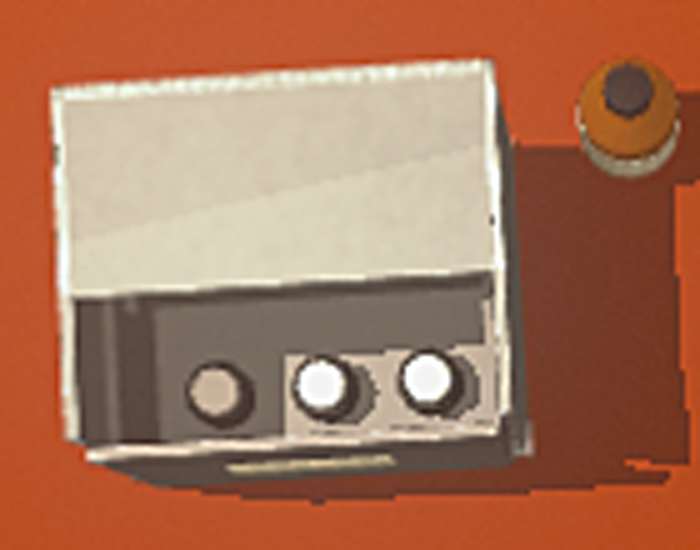

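View pics/c_hs.png

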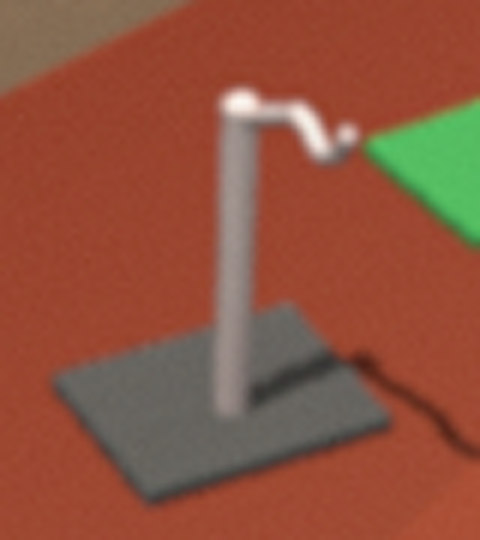

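View pics/c_ht.png

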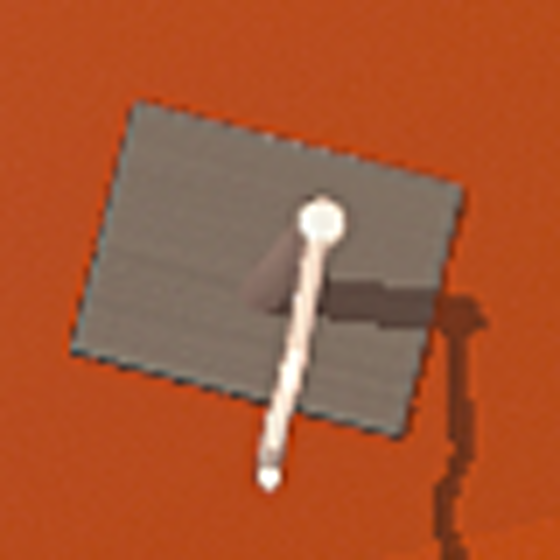

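The crops confirm the stand: steel rod, dark base, with its free end pointing towards the robot. Side: post top at (330,182), tip at (348,187). Top: post top at (396,181.5), tip at (388,218). The bin's lip and roof corners are clear in both views. Next I'll triangulate.

```bash
python3 - <<'E'
from h import *
np.set_printoptions(precision=4,suppress=True)
def S(c,off,k): return (np.array(c)+.5)/k-.5+np.array(off)
hs=lambda c:S(c,(290,165),6); ht=lambda c:S(c,(350,150),7)
bs=lambda c:S(c,(160,190),4); bt=lambda c:S(c,(195,130),5)
P={}
for n,a,b in [('post',hs((240,101)),ht((322,220))),('tip',hs((348,131)),ht((268,480))),
 ('lipL',bs((222,318)),bt((88,457))),('lipR',bs((478,165)),bt((500,432))),
 ('roofBL',bs((31,178)),bt((54,92))),('roofBR',bs((303,33)),bt((491,62))),
 ('roofFL',bs((140,249)),bt((72,297))),('roofFR',bs((400,107)),bt((491,272)))]:
    P[n],e=tri(a,b); print(n,a,b,P[n],'gap',round(e,4))
d=P['post']-P['tip']; print('hook yaw',np.arctan2(d[1],d[0]), np.linalg.norm(d[:2]))
for a,b in [('lipR','lipL'),('roofBR','roofBL'),('roofFR','roofFL')]:
    d=P[a]-P[b]; print(np.arctan2(d[0],-d[1]),np.linalg.norm(d))
E
```

```text
post [329.5833 181.4167] [395.5714 181.    ] [ 0.6667 -0.1831  0.1759] gap 0.0013
tip [347.5833 186.4167] [387.8571 218.1429] [ 0.5764 -0.1566  0.217 ] gap 0.0005
lipL [215.125 269.125] [212.2 221. ] [0.5834 0.2483 0.1797] gap 0.0
lipR [279.125 230.875] [294.6 216. ] [0.5906 0.056  0.1801] gap 0.0013
roofBL [167.375 234.125] [205.4 148. ] [0.7557 0.262  0.1841] gap 0.0001
roofBR [235.375 197.875] [292.8 142. ] [0.7629 0.0554 0.1859] gap 0.0014
roofFL [194.625 251.875] [209. 189.] [0.6571 0.2528 0.186 ] gap 0.0024
roofFR [259.625 216.375] [292.8 184. ] [0.6641 0.0573 0.1832] gap 0.0019
hook yaw -0.28557082998833916 0.09410149646960003
0.03749024238699516 0.19241420416855531
0.034717131447636135 0.20680667206337872
0.035685176248903355 0.19561378040038505
```

```bash
cat >> h.py <<'E'
def Rt(yaw,tilt=0):
    # tool x at yaw; tool z down, tilted by 'tilt' to point away from robot along yaw
    return R.from_euler('z',yaw)*R.from_euler('y',-tilt)*R.from_matrix(np.diag([1,-1,-1.]))
def rel(p,Rw):
    p0,R0=tool(); d=R0.inv().apply(np.array(p)-p0); w=(R0.inv()*Rw).as_rotvec()
    print('x,y,z',np.round(d,4),'a',np.round(w,4),'dist',round(np.linalg.norm(d),4))
E
python3 - <<'E'
from h import *
p,Rr=tool(); print(Rr.as_matrix().round(3))
rel([.3,-.35,.37],Rt(-1.22)); rel([.623,.153,.33],Rt(.036)); print(Rt(0,.7).apply([0,0,1]))
E
```

```text
[[ 0.343 -0.939 -0.   ]
 [-0.939 -0.343  0.002]
 [-0.002 -0.    -1.   ]]
x,y,z [-0.1432 -0.1619 -0.1392] a [-0.0002  0.0016 -0.001 ] dist 0.2571
x,y,z [-0.5049 -0.6377 -0.0986] a [-1.200e-03  1.300e-03 -1.257e+00] dist 0.8193
[ 0.64421769  0.         -0.76484219]
```

Call:
carry_out --plan '[{"x": 0, "y": 0, "z": -0.14, "hand": 0}, {"x": 0, "y": 0, "z": -0.14, "hand": 0}, {"x": 0, "y": 0, "z": -0.14, "hand": 0}, {"x": 0, "y": 0, "z": -0.14, "hand": 0}, {"x": -0.505, "y": -0.638, "z": -0.14, "az": -1.257, "hand": 0}, {"x": -0.505, "y": -0.638, "z": -0.14, "az": -1.257, "hand": 0}, {"x": -0.505, "y": -0.638, "z": -0.14, "az": -1.257, "hand": 0}, {"x": -0.505, "y": -0.638, "z": -0.14, "az": -1.257, "hand": 0}, {"x": -0.505, "y": -0.638, "z": -0.14, "az": -1.257, "hand": 0}, {"x": -0.505, "y": -0.638, "z": -0.14, "az": -1.257, "hand": 0}, {"x": -0.505, "y": -0.638, "z": -0.14, "az": -1.257, "hand": 0}, {"x": -0.505, "y": -0.638, "z": -0.14, "az": -1.257, "hand": 0}]'

```text
schema error: expected keys x, y, z, ax, ay, az, hand
```

```bash
python3 - <<'E'
from h import *
print(tool()[0],status.get_state()['joint_pos'])
rel([.623,.153,.30],Rt(.036))
E
```

```text
[ 0.19695638 -0.53974219  0.23049257] [-1.36059001e+00  3.13941314e-01  4.51015246e-02  1.30358612e+00
 -8.51265888e-06  1.43117560e+00]
x,y,z [-0.5049 -0.6377 -0.0686] a [-1.200e-03  1.300e-03 -1.257e+00] dist 0.8162
```

All keys are needed in every row.

Call:
carry_out --plan '[{"x": 0, "y": 0, "z": -0.14, "ax": 0, "ay": 0, "az": 0, "hand": 0}, {"x": 0, "y": 0, "z": -0.14, "ax": 0, "ay": 0, "az": 0, "hand": 0}, {"x": 0, "y": 0, "z": -0.14, "ax": 0, "ay": 0, "az": 0, "hand": 0}, {"x": -0.505, "y": -0.638, "z": -0.14, "ax": 0, "ay": 0, "az": -1.257, "hand": 0}, {"x": -0.505, "y": -0.638, "z": -0.14, "ax": 0, "ay": 0, "az": -1.257, "hand": 0}, {"x": -0.505, "y": -0.638, "z": -0.14, "ax": 0, "ay": 0, "az": -1.257, "hand": 0}, {"x": -0.505, "y": -0.638, "z": -0.14, "ax": 0, "ay": 0, "az": -1.257, "hand": 0}, {"x": -0.505, "y": -0.638, "z": -0.14, "ax": 0, "ay": 0, "az": -1.257, "hand": 0}, {"x": -0.505, "y": -0.638, "z": -0.14, "ax": 0, "ay": 0, "az": -1.257, "hand": 0}, {"x": -0.505, "y": -0.638, "z": -0.14, "ax": 0, "ay": 0, "az": -1.257, "hand": 0}, {"x": -0.505, "y": -0.638, "z": -0.14, "ax": 0, "ay": 0, "az": -1.257, "hand": 0}, {"x": -0.505, "y": -0.638, "z": -0.14, "ax": 0, "ay": 0, "az": -1.257, "hand": 0}]'

```text
clock: 1.1
tcp_pos: [0.3938, -0.2186, 0.3631]
orientation: [-0.001, 0.999, -0.045, -0.0]
wrist_force: [1.4, -0.6, 0.5]
finger_gap: -0.0
```

```bash
python3 - <<'E'
from h import *
print(tool()[0],status.get_state()['joint_pos'])
rel([.623,.153,.28],Rt(.036))
E
```

```text
[ 0.39383307 -0.21859739  0.36314907] [-6.86023420e-01  6.57956397e-02  6.01085517e-02  1.56667414e+00
  1.11659089e-03  9.75038928e-01]
x,y,z [ 0.1948 -0.3906  0.0837] a [-0.0018  0.0006 -0.1263] dist 0.4444
```

Call:
carry_out --plan '[{"x": 0.195, "y": -0.391, "z": 0.04, "ax": 0, "ay": 0, "az": -0.126, "hand": 0}, {"x": 0.195, "y": -0.391, "z": 0.04, "ax": 0, "ay": 0, "az": -0.126, "hand": 0}, {"x": 0.195, "y": -0.391, "z": 0.04, "ax": 0, "ay": 0, "az": -0.126, "hand": 0}, {"x": 0.195, "y": -0.391, "z": 0.04, "ax": 0, "ay": 0, "az": -0.126, "hand": 0}, {"x": 0.195, "y": -0.391, "z": 0.04, "ax": 0, "ay": 0, "az": -0.126, "hand": 0}, {"x": 0.195, "y": -0.391, "z": 0.04, "ax": 0, "ay": 0, "az": -0.126, "hand": 0}, {"x": 0.195, "y": -0.391, "z": 0.04, "ax": 0, "ay": 0, "az": -0.126, "hand": 0}, {"x": 0.195, "y": -0.391, "z": 0.04, "ax": 0, "ay": 0, "az": -0.126, "hand": 0}, {"x": 0.195, "y": -0.391, "z": 0.04, "ax": 0, "ay": 0, "az": -0.126, "hand": 0}, {"x": 0.195, "y": -0.391, "z": 0.04, "ax": 0, "ay": 0, "az": -0.126, "hand": 0}, {"x": 0.195, "y": -0.391, "z": 0.06, "ax": 0, "ay": 0, "az": -0.126, "hand": 0}, {"x": 0.195, "y": -0.391, "z": 0.08, "ax": 0, "ay": 0, "az": -0.126, "hand": 0}]'

```text
clock: 2.1
tcp_pos: [0.6254, 0.158, 0.2816]
orientation: [-0.002, 1.0, 0.02, 0.0]
wrist_force: [-1.4, -0.9, -0.1]
finger_gap: -0.0001
```

```bash
python3 - <<'E'
from h import *
print(tool()[0],status.get_state()['joint_pos'])
rel([.623,.153,.152],Rt(.036))
im=viewer.read_camera('side'); cv2.imwrite('pics/side1.png',im[:,:,::-1])
im=viewer.read_camera('top'); cv2.imwrite('pics/top1.png',im[:,:,::-1])
a=cv2.imread('pics/side1.png')[120:330,120:400];b=cv2.imread('pics/top1.png')[100:310,150:430]
cv2.imwrite('pics/v1.png',cv2.resize(np.hstack([a,b]),None,fx=1.4,fy=1.4))
E
```

```text
[0.62536777 0.15804332 0.28158451] [0.12171147 0.45319219 0.37374063 1.490687   0.0031563  1.65184906]
x,y,z [-0.0026  0.0054  0.1296] a [-0.0032 -0.0004  0.0047] dist 0.1297
```

View pics/v1.png

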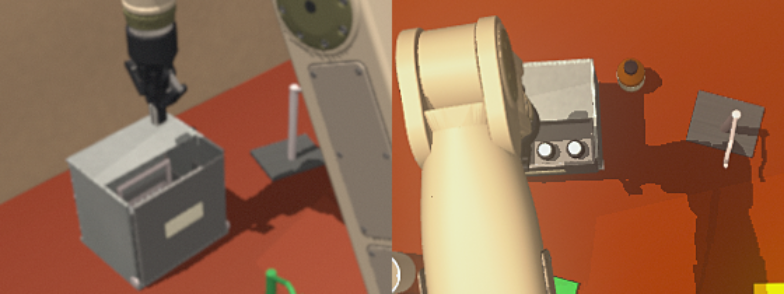

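The side view shows the closed fingertips above the gap at about (233,206). The bin is still closed and the stand is untouched. Lowering behind the panel now.

Call:
carry_out --plan '[{"x": -0.003, "y": 0.005, "z": 0.03, "ax": 0, "ay": 0, "az": 0, "hand": 0}, {"x": -0.003, "y": 0.005, "z": 0.06, "ax": 0, "ay": 0, "az": 0, "hand": 0}, {"x": -0.003, "y": 0.005, "z": 0.08, "ax": 0, "ay": 0, "az": 0, "hand": 0}, {"x": -0.003, "y": 0.005, "z": 0.1, "ax": 0, "ay": 0, "az": 0, "hand": 0}, {"x": -0.003, "y": 0.005, "z": 0.12, "ax": 0, "ay": 0, "az": 0, "hand": 0}, {"x": -0.003, "y": 0.005, "z": 0.13, "ax": 0, "ay": 0, "az": 0, "hand": 0}, {"x": -0.003, "y": 0.005, "z": 0.13, "ax": 0, "ay": 0, "az": 0, "hand": 0}]'

```text
clock: 2.78
tcp_pos: [0.616, 0.1485, 0.1469]
orientation: [-0.0, 1.0, 0.018, -0.007]
wrist_force: [-0.0, 0.9, -0.8]
finger_gap: -0.0002
```

```bash
python3 - <<'E'
from h import *
print(tool()[0])
print(proj('side',tool()[0]))
# path: contact corner bin(6,150) -> TCP start offset: finger half-width 14
hinge=np.array([.587,.152]); e=np.array([np.cos(.036),np.sin(.036)])
for th in np.arange(0,.8,.1):
    f=145*np.sin(th)-6*np.cos(th)-14; z=12+145*np.cos(th)+6*np.sin(th)
    xy=hinge-e*f/1000; print(round(th,2)); rel([*xy,z/1000],Rt(.036))
im=viewer.read_camera('side'); cv2.imwrite('pics/s2.png',cv2.resize(im[150:330,130:330,::-1],None,fx=3,fy=3))
E
```

```text
[0.61598016 0.14847847 0.14694518]
[[242.73224637 253.58441471]]
0.0
x,y,z [-0.009  -0.0046 -0.0099] a [-0.0006  0.0132  0.0008] dist 0.0141
0.1
x,y,z [-0.0235 -0.0046 -0.0096] a [-0.0006  0.0132  0.0008] dist 0.0258
0.2
x,y,z [-0.0379 -0.0046 -0.0079] a [-0.0006  0.0132  0.0008] dist 0.0389
0.3
x,y,z [-0.052  -0.0046 -0.0047] a [-0.0006  0.0132  0.0008] dist 0.0524
0.4
x,y,z [-0.0658 -0.0046 -0.0001] a [-0.0006  0.0132  0.0008] dist 0.0659
0.5
x,y,z [-0.079  -0.0046  0.0059] a [-0.0006  0.0132  0.0008] dist 0.0794
0.6
x,y,z [-0.0916 -0.0046  0.0131] a [-0.0006  0.0132  0.0008] dist 0.0926
0.7
x,y,z [-0.1034 -0.0046  0.0215] a [-0.0006  0.0132  0.0008] dist 0.1057
```

View pics/s2.png

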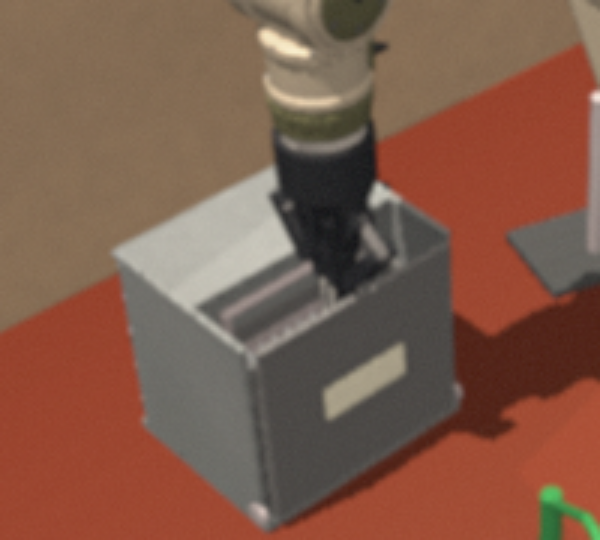

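The fingertips are inside the gap behind the panel, hidden by the lip at crop (345,290). Drawing the panel forward along its arc.

Call:
carry_out --plan '[{"x": -0.006, "y": 0, "z": 0, "ax": 0, "ay": 0, "az": 0, "hand": 0}, {"x": -0.012, "y": 0, "z": 0, "ax": 0, "ay": 0, "az": 0, "hand": 0}, {"x": -0.018, "y": 0, "z": 0, "ax": 0, "ay": 0, "az": 0, "hand": 0}, {"x": -0.024, "y": 0, "z": 0, "ax": 0, "ay": 0, "az": 0, "hand": 0}, {"x": -0.031, "y": 0, "z": 0.0, "ax": 0, "ay": 0, "az": 0, "hand": 0}, {"x": -0.038, "y": 0, "z": 0.001, "ax": 0, "ay": 0, "az": 0, "hand": 0}, {"x": -0.045, "y": 0, "z": 0.002, "ax": 0, "ay": 0, "az": 0, "hand": 0}, {"x": -0.052, "y": 0, "z": 0.004, "ax": 0, "ay": 0, "az": 0, "hand": 0}, {"x": -0.059, "y": 0, "z": 0.006, "ax": 0, "ay": 0, "az": 0, "hand": 0}, {"x": -0.066, "y": 0, "z": 0.008, "ax": 0, "ay": 0, "az": 0, "hand": 0}, {"x": -0.072, "y": 0, "z": 0.01, "ax": 0, "ay": 0, "az": 0, "hand": 0}, {"x": -0.078, "y": 0, "z": 0.013, "ax": 0, "ay": 0, "az": 0, "hand": 0}]'

```text
clock: 3.83
tcp_pos: [0.5378, 0.146, 0.1361]
orientation: [-0.0, 1.0, 0.019, -0.006]
wrist_force: [2.4, 0.0, 3.8]
finger_gap: 0.0001
```

```bash
python3 - <<'E'
from h import *
im=viewer.read_camera('side'); cv2.imwrite('pics/s3.png',cv2.resize(im[150:350,130:330,::-1],None,fx=3,fy=3))
E
```

```text
(no output)
```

View pics/s3.png

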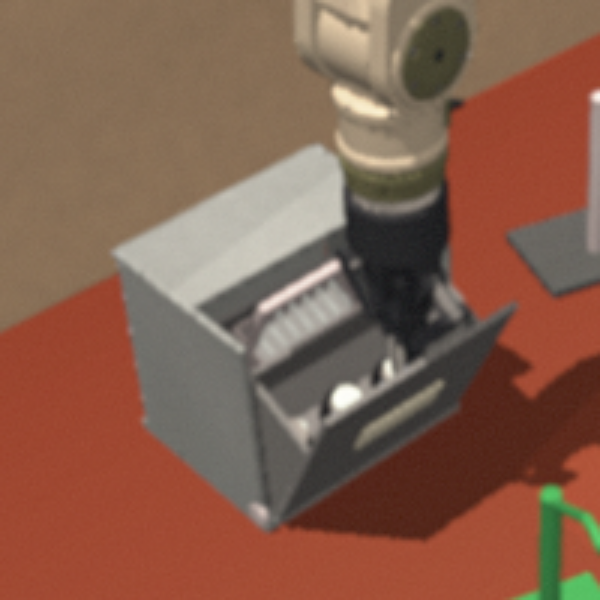

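The bin is about 0.5 rad open, with the basket still in the back (handle bar at crop (300,285)). Continuing to the stop.

Call:
carry_out --plan '[{"x": -0.006, "y": 0, "z": 0.003, "ax": 0, "ay": 0, "az": 0, "hand": 0}, {"x": -0.012, "y": 0, "z": 0.006, "ax": 0, "ay": 0, "az": 0, "hand": 0}, {"x": -0.018, "y": 0, "z": 0.01, "ax": 0, "ay": 0, "az": 0, "hand": 0}, {"x": -0.023, "y": 0, "z": 0.013, "ax": 0, "ay": 0, "az": 0, "hand": 0}, {"x": -0.026, "y": 0, "z": 0.015, "ax": 0, "ay": 0, "az": 0, "hand": 0}, {"x": -0.028, "y": 0, "z": 0.016, "ax": 0, "ay": 0, "az": 0, "hand": 0}, {"x": -0.03, "y": 0, "z": 0.016, "ax": 0, "ay": 0, "az": 0, "hand": 0}]'

```text
clock: 4.47
tcp_pos: [0.5091, 0.1449, 0.1207]
orientation: [-0.0, 1.0, 0.019, -0.004]
wrist_force: [11.7, -0.3, 0.4]
finger_gap: 0.0001
```

```bash
python3 - <<'E'
from h import *
im=viewer.read_camera('side'); cv2.imwrite('pics/s4.png',cv2.resize(im[150:350,130:330,::-1],None,fx=3,fy=3))
# predicted lip corners at theta
hinge=np.array([.587,.152,.012])
for th in (.5,.6,.68):
    c=Rw=R.from_euler('z',.036)*R.from_euler('y',-th)
    print(th,[((proj('side',hinge+c.apply([0,y,.175]))[0]-[130,150])*3+1).round(0) for y in (.095,-.095)])
E
```

```text
0.5 [array([333., 429.]), array([523., 308.])]
0.6 [array([347., 448.]), array([537., 326.])]
0.68 [array([358., 465.]), array([547., 341.])]
```

View pics/s4.png

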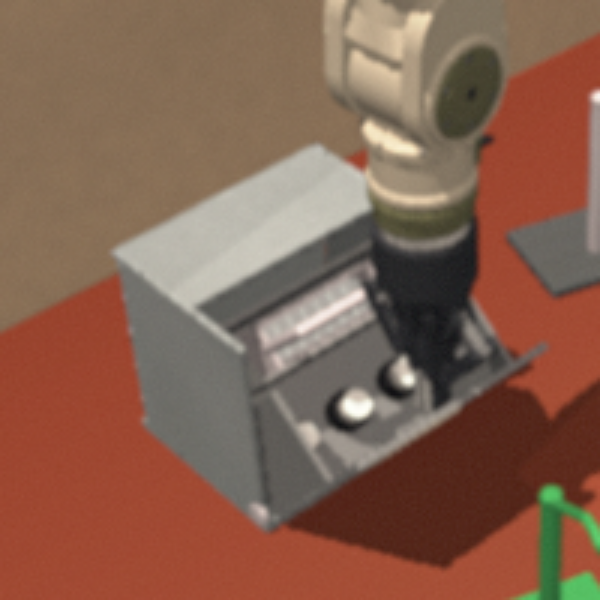

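The lip's right corner at crop (547,345) matches the 0.68 rad prediction (547,341), and force is 12 N, so it is on the stop. Backing off upward, moving aside and tilting the tool ready for the grasp.

```bash
python3 - <<'E'
from h import *
rel([.515,.145,.25],Rt(.036)); rel([.43,-.10,.33],Rt(.036,.75))
E
```

```text
x,y,z [ 0.005  -0.     -0.1291] a [-0.0008  0.0069  0.0012] dist 0.1292
x,y,z [-0.0896  0.2416 -0.2087] a [-0.0012  0.7569  0.0008] dist 0.3316
```

Call:
carry_out --plan '[{"x": 0.005, "y": 0, "z": -0.01, "ax": 0, "ay": 0, "az": 0, "hand": 0}, {"x": 0.005, "y": 0, "z": -0.05, "ax": 0, "ay": 0, "az": 0, "hand": 0}, {"x": 0.005, "y": 0, "z": -0.09, "ax": 0, "ay": 0, "az": 0, "hand": 0}, {"x": 0.0, "y": 0, "z": -0.13, "ax": 0, "ay": 0, "az": 0, "hand": 0}, {"x": -0.09, "y": 0.242, "z": -0.209, "ax": 0, "ay": 0.757, "az": 0, "hand": 0.4}, {"x": -0.09, "y": 0.242, "z": -0.209, "ax": 0, "ay": 0.757, "az": 0, "hand": 0.4}, {"x": -0.09, "y": 0.242, "z": -0.209, "ax": 0, "ay": 0.757, "az": 0, "hand": 0.4}, {"x": -0.09, "y": 0.242, "z": -0.209, "ax": 0, "ay": 0.757, "az": 0, "hand": 0.4}, {"x": -0.09, "y": 0.242, "z": -0.209, "ax": 0, "ay": 0.757, "az": 0, "hand": 0.4}, {"x": -0.09, "y": 0.242, "z": -0.209, "ax": 0, "ay": 0.757, "az": 0, "hand": 0.4}, {"x": -0.09, "y": 0.242, "z": -0.209, "ax": 0, "ay": 0.757, "az": 0, "hand": 0.4}, {"x": -0.09, "y": 0.242, "z": -0.209, "ax": 0, "ay": 0.757, "az": 0, "hand": 0.4}]'

```text
clock: 5.52
tcp_pos: [0.4265, -0.1048, 0.3296]
orientation: [-0.005, 0.93, 0.012, 0.367]
wrist_force: [1.0, -0.7, -0.0]
finger_gap: 0.0344
```

```bash
python3 - <<'E'
from h import *
p,r=tool(); print(p,r.apply([0,0,1]),status.get_state()['joint_pos'],status.get_state()['finger_gap'])
for n in ('side','top'):
    im=viewer.read_camera(n); cv2.imwrite(f'pics/{n}5.png',im[:,:,::-1])
s=cv2.imread('pics/side5.png');t=cv2.imread('pics/top5.png')
crop(s,170,210,120,110,'pics/s5c.png',5); crop(t,195,130,120,110,'pics/t5c.png',5)
E
```

```text
[ 0.42650566 -0.10477963  0.32956186] [ 0.68274877  0.01770777 -0.73043861] [-0.79049273 -0.51302095 -0.69099596  0.82327034  0.52092986  0.90944391] 0.03437870897857673
```

View pics/s5c.png

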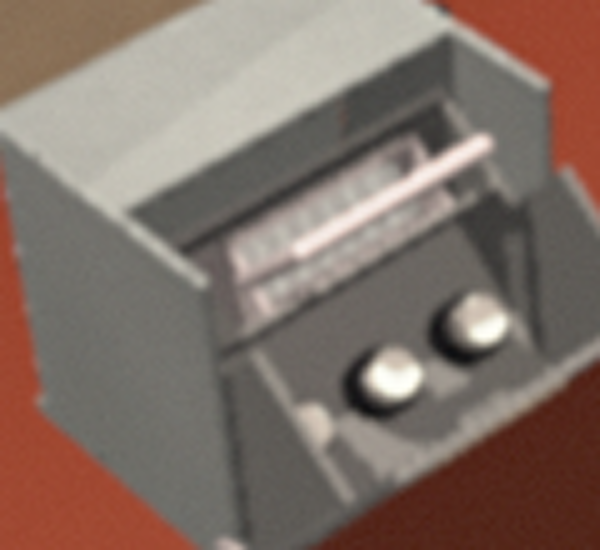

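View pics/t5c.png

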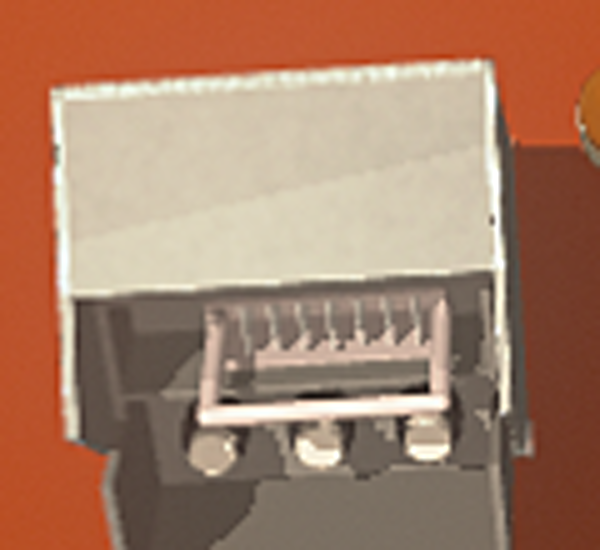

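The bar is clear in both views: side crop (293,248)–(487,143), top crop (203,413)–(448,402). The basket's rim is behind and above it, so it leans forward on the divider. Triangulating.

```bash
python3 - <<'E'
from h import *
np.set_printoptions(precision=4,suppress=True)
S=lambda c,off,k:(np.array(c)+.5)/k-.5+np.array(off)
s=lambda c:S(c,(170,210),5); t=lambda c:S(c,(195,130),5)
L,e1=tri(s((299,246)),t((203,413))); Rr,e2=tri(s((485,146)),t((448,401)))
print(L,e1,Rr,e2,np.linalg.norm(L-Rr)); m=(L+Rr)/2; d=L-Rr; print('mid',m,'yaw',np.arctan2(-d[0],d[1]))
# rim right-rear corner etc: handle base points top view (upright/rim)
yaw=.036
h=np.array([.587,.152,.012])
b=R.from_euler('z',yaw)*R.from_euler('y',-.68); print('mid in bin axes',b.inv().apply(m-h))
# for tilt phi basket around: center 50 below
for phi in (.68,.8,.93):
    c=m-R.from_euler('z',yaw)*1 .apply([0,0,0]) if 0 else m+ (R.from_euler('z',yaw)*R.from_euler('y',-phi)).apply([0,0,-.05])
    und=b.inv().apply(m+(R.from_euler('z',yaw)*R.from_euler('y',-phi)).apply([0,0,-.1])-h)
    print(phi,'dist',np.linalg.norm(c-h),'underside ctr in bin',und)
    rim=m+(R.from_euler('z',yaw)*R.from_euler('y',-phi)).apply([[.02,-.058,-.06],[.02,.058,-.06],[-.02,.058,-.06],[-.02,-.058,-.06]])
    print((proj('top',rim)-[195,130])*5)
E
```

```text
[0.6036 0.1958 0.1663] 0.0011863032721228406 [0.6078 0.0813 0.1596] 0.001105069863869285 0.11476137475146753
mid [0.6057 0.1385 0.163 ] yaw 0.036707026478923994
mid in bin axes [ 0.1091 -0.0141  0.1059]
0.68 dist 0.12339971268879912 underside ctr in bin [ 0.1091 -0.0141  0.0059]
[[445.1071 296.0297]
 [207.724  310.8766]
 [219.017  380.0687]
 [452.2717 365.6202]]
0.8 dist 0.12887778184729695 underside ctr in bin [ 0.1211 -0.0141  0.0067]
[[443.6941 286.4881]
 [205.142  301.4295]
 [217.339  365.4607]
 [451.0543 350.9552]]
0.93 dist 0.1351128695578439 underside ctr in bin [ 0.1338 -0.0141  0.009 ]
[[442.1864 277.8103]
 [202.2597 292.8584]
 [215.2709 350.2983]
 [449.6542 335.7212]]
```

```bash
python3 - <<'E'
from h import *
RR=Rt(.036,.8); g=np.array([.6045,.1705,.1640]); z=RR.apply([0,0,1]); tcp=g+z*env.grasp_offset
print(tcp,z)
rel(tcp-z*.09,RR); rel(tcp,RR)
E
```

```text
[0.61790587 0.17098282 0.15097158] [ 0.71689129  0.02581924 -0.69670671]
x,y,z [ 0.0187 -0.2673  0.176 ] a [ 0.0033  0.0509 -0.006 ] dist 0.3206
x,y,z [ 0.0232 -0.2676  0.2659] a [ 0.0033  0.0509 -0.006 ] dist 0.378
```

Call:
carry_out --plan '[{"x": 0.019, "y": -0.267, "z": 0.1, "ax": 0.003, "ay": 0.051, "az": -0.006, "hand": 0.5}, {"x": 0.019, "y": -0.267, "z": 0.1, "ax": 0.003, "ay": 0.051, "az": -0.006, "hand": 0.5}, {"x": 0.019, "y": -0.267, "z": 0.1, "ax": 0.003, "ay": 0.051, "az": -0.006, "hand": 0.5}, {"x": 0.019, "y": -0.267, "z": 0.1, "ax": 0.003, "ay": 0.051, "az": -0.006, "hand": 0.5}, {"x": 0.019, "y": -0.267, "z": 0.1, "ax": 0.003, "ay": 0.051, "az": -0.006, "hand": 0.5}, {"x": 0.019, "y": -0.267, "z": 0.1, "ax": 0.003, "ay": 0.051, "az": -0.006, "hand": 0.5}, {"x": 0.019, "y": -0.267, "z": 0.1, "ax": 0.003, "ay": 0.051, "az": -0.006, "hand": 0.5}, {"x": 0.019, "y": -0.267, "z": 0.13, "ax": 0.003, "ay": 0.051, "az": -0.006, "hand": 0.5}, {"x": 0.019, "y": -0.267, "z": 0.16, "ax": 0.003, "ay": 0.051, "az": -0.006, "hand": 0.5}, {"x": 0.019, "y": -0.267, "z": 0.176, "ax": 0.003, "ay": 0.051, "az": -0.006, "hand": 0.5}, {"x": 0.019, "y": -0.267, "z": 0.176, "ax": 0.003, "ay": 0.051, "az": -0.006, "hand": 0.5}]'

```text
clock: 6.53
tcp_pos: [0.5518, 0.1715, 0.2084]
orientation: [-0.007, 0.922, 0.019, 0.386]
wrist_force: [0.5, -0.1, -0.1]
finger_gap: 0.043
```

```bash
python3 - <<'E'
from h import *
RR=Rt(.036,.8); g=np.array([.6045,.1705,.1640]); z=RR.apply([0,0,1]); tcp=g+z*env.grasp_offset
print(tool()[0],status.get_state()['joint_pos'])
rel(tcp,RR)
im=viewer.read_camera('side'); crop(im[:,:,::-1],160,180,140,130,'pics/s6.png',4)
print((proj('side',[g,tool()[0]])-[160,180])*4+2)
E
```

```text
[0.55175472 0.17146924 0.20837173] [ 0.23450466 -0.14986078 -0.86598085  0.07257149 -0.13845107  1.70648343]
x,y,z [0.0056 0.0031 0.0874] a [-0.0024  0.0083  0.0047] dist 0.0876
[[313.10323097 299.95545633]
 [365.80918559 282.3830513 ]]
```

View pics/s6.png

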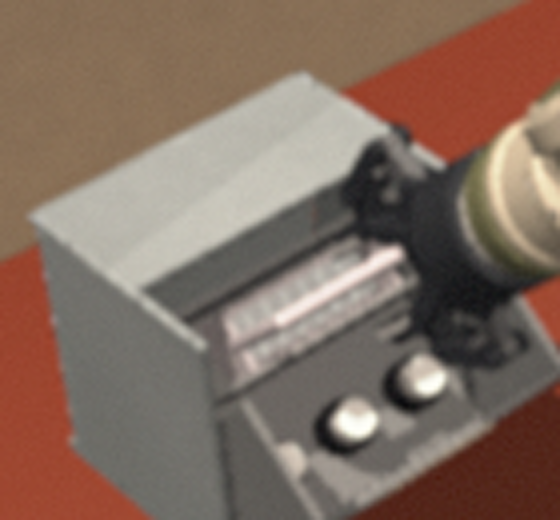

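The bar at crop (280,320)–(400,252) passes through the planned grasp point (313,300), and the open fingers straddle its line. Advancing and closing.

Call:
carry_out --plan '[{"x": 0.006, "y": 0.003, "z": 0.02, "ax": -0.002, "ay": 0.008, "az": 0.005, "hand": 0.5}, {"x": 0.006, "y": 0.003, "z": 0.04, "ax": -0.002, "ay": 0.008, "az": 0.005, "hand": 0.5}, {"x": 0.006, "y": 0.003, "z": 0.06, "ax": -0.002, "ay": 0.008, "az": 0.005, "hand": 0.5}, {"x": 0.006, "y": 0.003, "z": 0.075, "ax": -0.002, "ay": 0.008, "az": 0.005, "hand": 0.5}, {"x": 0.006, "y": 0.003, "z": 0.087, "ax": -0.002, "ay": 0.008, "az": 0.005, "hand": 0.5}, {"x": 0.006, "y": 0.003, "z": 0.087, "ax": -0.002, "ay": 0.008, "az": 0.005, "hand": 0.5}, {"x": 0.006, "y": 0.003, "z": 0.087, "ax": -0.002, "ay": 0.008, "az": 0.005, "hand": 0.5}]'

```text
clock: 7.17
tcp_pos: [0.6173, 0.1709, 0.1533]
orientation: [-0.007, 0.921, 0.016, 0.389]
wrist_force: [-0.3, -0.3, 0.2]
finger_gap: 0.0424
```

```bash
python3 - <<'E'
from h import *
RR=Rt(.036,.8); g=np.array([.6045,.1705,.1640]); z=RR.apply([0,0,1]); tcp=g+z*env.grasp_offset
print(tool()[0],status.get_state()['joint_pos'])
rel(tcp,RR)
im=viewer.read_camera('side'); crop(im[:,:,::-1],160,180,140,130,'pics/s7.png',4)
im=viewer.read_camera('top'); crop(im[:,:,::-1],195,130,140,110,'pics/t7.png',5)
E
```

```text
[0.61732427 0.17091091 0.15330416] [ 0.19996571  0.06120732 -0.85073301 -0.13463204 -0.11724854  1.68641888]
x,y,z [-0.0013 -0.      0.002 ] a [-0.0001 -0.0002 -0.0009] dist 0.0024
```

View pics/s7.png

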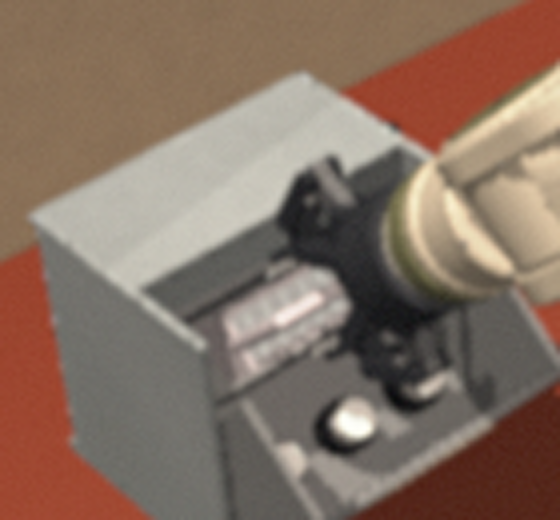

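View pics/t7.png

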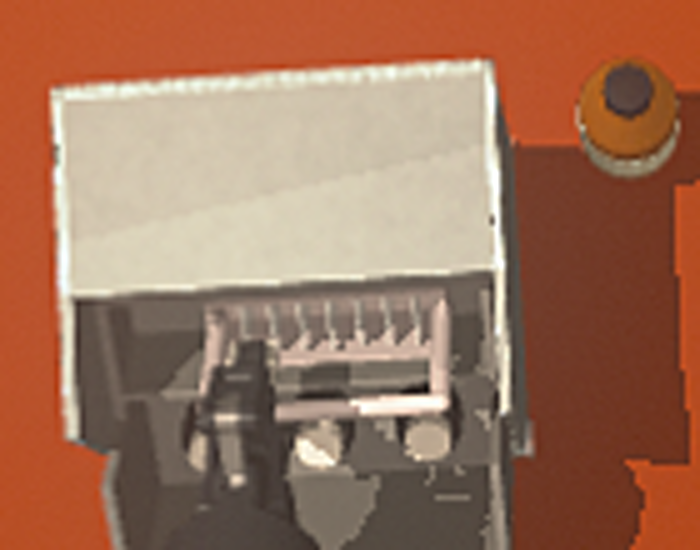

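In the top view the fingers straddle the bar. Their right edge is at (275,410), about 24 mm from the bar's middle, so I'll shift 3 mm inward and then close.

Call:
carry_out --plan '[{"x": -0.001, "y": 0.003, "z": 0.002, "ax": 0, "ay": 0, "az": 0, "hand": 0.5}, {"x": -0.001, "y": 0.003, "z": 0.002, "ax": 0, "ay": 0, "az": 0, "hand": 0.3}, {"x": -0.001, "y": 0.003, "z": 0.002, "ax": 0, "ay": 0, "az": 0, "hand": 0.1}, {"x": -0.001, "y": 0.003, "z": 0.002, "ax": 0, "ay": 0, "az": 0, "hand": 0}, {"x": -0.001, "y": 0.003, "z": 0.002, "ax": 0, "ay": 0, "az": 0, "hand": 0}, {"x": -0.001, "y": 0.003, "z": 0.002, "ax": 0, "ay": 0, "az": 0, "hand": 0}]' --squeeze 60

```text
clock: 7.77
tcp_pos: [0.6185, 0.1679, 0.1527]
orientation: [-0.007, 0.92, 0.016, 0.391]
wrist_force: [-1.0, 0.3, 2.4]
finger_gap: 0.0078
```

```bash
python3 - <<'E'
from h import *
p,r=tool();print(p,r.apply([0,0,1]))
# lift along bin tilt (0.68): direction
d=np.array([-np.sin(.68)*np.cos(.036),-np.sin(.68)*np.sin(.036),np.cos(.68)])
for L in (.03,.08,.13): print(L,r.inv().apply(d*L))
E
```

```text
[0.61853614 0.16787019 0.15267796] [ 0.71881528  0.02619487 -0.69470743]
0.03 [ 3.67423507e-03 -1.33080850e-05 -2.97741468e-02]
0.08 [ 9.79796020e-03 -3.54882266e-05 -7.93977249e-02]
0.13 [ 1.59216853e-02 -5.76683682e-05 -1.29021303e-01]
```

Call:
carry_out --plan '[{"x": 0.001, "y": 0, "z": -0.008, "ax": 0, "ay": 0, "az": 0, "hand": 0}, {"x": 0.002, "y": 0, "z": -0.018, "ax": 0, "ay": 0, "az": 0, "hand": 0}, {"x": 0.004, "y": 0, "z": -0.03, "ax": 0, "ay": 0, "az": 0, "hand": 0}, {"x": 0.005, "y": 0, "z": -0.042, "ax": 0, "ay": 0, "az": 0, "hand": 0}, {"x": 0.007, "y": 0, "z": -0.055, "ax": 0, "ay": 0, "az": 0, "hand": 0}, {"x": 0.007, "y": 0, "z": -0.055, "ax": 0, "ay": 0, "az": 0, "hand": 0}]'

```text
clock: 8.27
tcp_pos: [0.583, 0.1668, 0.1975]
orientation: [-0.008, 0.92, 0.016, 0.391]
wrist_force: [-1.0, 0.3, -0.6]
finger_gap: 0.008
```

```bash
python3 - <<'E'
from h import *
print(status.get_state()['finger_gap'],tool()[0])
im=viewer.read_camera('side'); crop(im[:,:,::-1],160,160,140,140,'pics/s8.png',4)
E
```

```text
0.008025977043468323 [0.58296133 0.16676449 0.19746589]
```

View pics/s8.png

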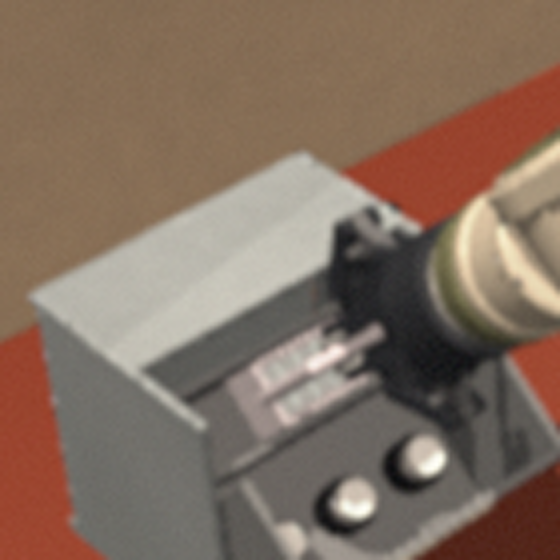

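The basket is lifting with the hand and staying aligned with the compartment. Continuing along the tilt.

Call:
carry_out --plan '[{"x": 0.001, "y": 0, "z": -0.012, "ax": 0, "ay": 0, "az": 0, "hand": 0}, {"x": 0.003, "y": 0, "z": -0.025, "ax": 0, "ay": 0, "az": 0, "hand": 0}, {"x": 0.005, "y": 0, "z": -0.04, "ax": 0, "ay": 0, "az": 0, "hand": 0}, {"x": 0.007, "y": 0, "z": -0.055, "ax": 0, "ay": 0, "az": 0, "hand": 0}, {"x": 0.009, "y": 0, "z": -0.07, "ax": 0, "ay": 0, "az": 0, "hand": 0}, {"x": 0.011, "y": 0, "z": -0.085, "ax": 0, "ay": 0, "az": 0, "hand": 0}, {"x": 0.012, "y": 0, "z": -0.1, "ax": 0, "ay": 0, "az": 0, "hand": 0}, {"x": 0.012, "y": 0, "z": -0.1, "ax": 0, "ay": 0, "az": 0, "hand": 0}]'

```text
clock: 8.98
tcp_pos: [0.5197, 0.1646, 0.2768]
orientation: [-0.008, 0.92, 0.016, 0.392]
wrist_force: [-0.7, 0.5, -1.1]
finger_gap: 0.0078
```

```bash
python3 - <<'E'
from h import *
s=status.get_state();print(s['finger_gap'],tool()[0],s['joint_pos'])
rel([.50,.163,.33],Rt(.036,.0));rel([.46,.163,.33],Rt(.036,.0))
im=viewer.read_camera('side'); cv2.imwrite('pics/s9.png',im[100:400,100:500,::-1])
E
```

```text
0.007836699846354721 [0.51966882 0.16462458 0.27679542] [ 0.23946943 -0.30516336 -0.79825591  0.28156335 -0.14484964  1.71381416]
x,y,z [ 0.0248  0.0008 -0.0511] a [-1.900e-03 -8.063e-01 -5.000e-04] dist 0.0567
x,y,z [-0.0029 -0.0006 -0.0799] a [-1.900e-03 -8.063e-01 -5.000e-04] dist 0.08
```

View pics/s9.png

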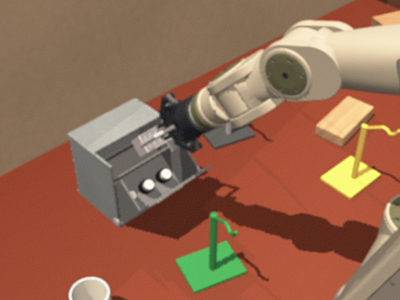

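The basket is clear of the bin and held. Now turning it upright and moving it to a staging point in front of the stand.

```bash
python3 - <<'E'
from h import *
rel([.48,.165,.36],Rt(.036,.6));rel([.46,-.02,.36],Rt(-.286,0));
yaw=-.286;hx=np.array([np.cos(yaw),np.sin(yaw)]);
print('seat est', onz('top',[387.86,218.14],.217)[:2]+.02*hx, onz('top',[395.57,181.0],.180)[:2]-.072*hx, onz('side',[347.58,186.42],.217)[:2]+.02*hx, onz('side',[329.58,181.42],.180)[:2]-.072*hx)
E
```

```text
x,y,z [ 0.033  -0.002  -0.0871] a [-0.0014 -0.2058 -0.001 ] dist 0.0932
x,y,z [ 0.0148  0.1821 -0.1066] a [-0.1314 -0.7984  0.3038] dist 0.2115
seat est [ 0.5958311  -0.16201688] [ 0.59745965 -0.16172291] [ 0.59543416 -0.16237534] [ 0.59283851 -0.15874892]
```

Call:
carry_out --plan '[{"x": 0.01, "y": 0, "z": -0.03, "ax": 0, "ay": 0, "az": 0, "hand": 0}, {"x": 0.02, "y": 0, "z": -0.06, "ax": 0, "ay": -0.1, "az": 0, "hand": 0}, {"x": 0.033, "y": 0, "z": -0.087, "ax": 0, "ay": -0.206, "az": 0, "hand": 0}, {"x": 0.015, "y": 0.182, "z": -0.107, "ax": -0.131, "ay": -0.798, "az": 0.304, "hand": 0}, {"x": 0.015, "y": 0.182, "z": -0.107, "ax": -0.131, "ay": -0.798, "az": 0.304, "hand": 0}, {"x": 0.015, "y": 0.182, "z": -0.107, "ax": -0.131, "ay": -0.798, "az": 0.304, "hand": 0}, {"x": 0.015, "y": 0.182, "z": -0.107, "ax": -0.131, "ay": -0.798, "az": 0.304, "hand": 0}, {"x": 0.015, "y": 0.182, "z": -0.107, "ax": -0.131, "ay": -0.798, "az": 0.304, "hand": 0}, {"x": 0.015, "y": 0.182, "z": -0.107, "ax": -0.131, "ay": -0.798, "az": 0.304, "hand": 0}, {"x": 0.015, "y": 0.182, "z": -0.107, "ax": -0.131, "ay": -0.798, "az": 0.304, "hand": 0}, {"x": 0.015, "y": 0.182, "z": -0.107, "ax": -0.131, "ay": -0.798, "az": 0.304, "hand": 0}, {"x": 0.015, "y": 0.182, "z": -0.107, "ax": -0.131, "ay": -0.798, "az": 0.304, "hand": 0}]'

```text
clock: 10.03
tcp_pos: [0.4602, -0.0196, 0.3593]
orientation: [-0.0, 0.99, -0.142, 0.0]
wrist_force: [-0.3, 0.8, -1.1]
finger_gap: 0.0078
```

```bash
python3 - <<'E'
from h import *
p,r=tool();print(p,r.apply([0,0,1]),r.apply([1,0,0]),status.get_state()['joint_pos'])
# staging: bar mid 110 mm before seat along hook x, bar z .25
yaw=-.286;hx=np.array([np.cos(yaw),np.sin(yaw)]);hy=np.array([-np.sin(yaw),np.cos(yaw)])
seat=np.array([.5962,-.162]);g=seat-.075*hx+.030*hy
rel([*g,.238-.0187],Rt(yaw)) 
for n in ('side','top'):
    im=viewer.read_camera(n); cv2.imwrite(f'pics/{n}10.png',im[:,:,::-1])
a=cv2.imread('pics/side10.png')[100:350,180:460];b=cv2.imread('pics/top10.png')[130:380,250:530]
cv2.imwrite('pics/v10.png',cv2.resize(np.hstack([a,b]),None,fx=1.4,fy=1.4))
E
```

```text
[ 0.46018497 -0.01958391  0.35928476] [ 8.00957329e-04  7.42949958e-04 -9.99999403e-01] [ 9.59800527e-01 -2.80682444e-01  5.60226591e-04] [-2.17696811e-01  8.31569748e-02  6.96799002e-02  1.55669766e+00
  8.98406453e-04  1.63760464e+00]
x,y,z [0.0955 0.0685 0.14  ] a [-0.0009 -0.0006  0.0015] dist 0.1828
```

View pics/v10.png

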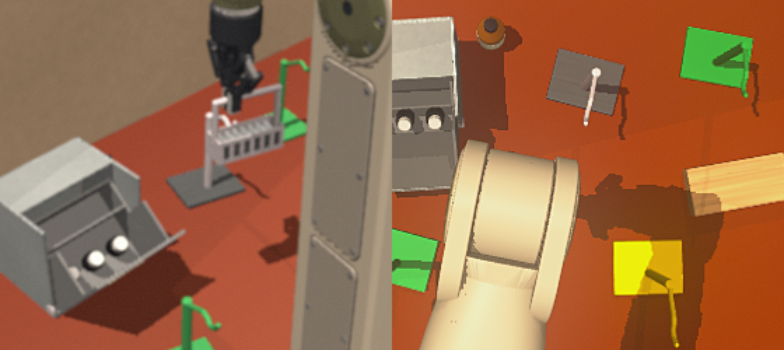

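The basket hangs upright from the hand: side bar at about (235,100) in the panel. The wrist blocks the top view, so I'll check the in-hand pose by overlaying a handle model on the side view.

```bash
cat >> h.py <<'E'
def basket_pts(off=.030,pitch=0):
    # handle/rim points in world given tool pose; grasp at basket y=+off ; basket axes: x=tool x, y=-tool y, z=-tool z
    p,r=tool(); g=p-r.apply([0,0,.0187]); rb=r*R.from_matrix(np.diag([1,-1,-1.]))*R.from_euler('y',pitch)
    pts=np.array([[0,.055,0],[0,-.055,0],[0,.055,-.06],[0,-.055,-.06],[.02,.058,-.06],[.02,-.058,-.06],[-.02,.058,-.06],[-.02,-.058,-.06],[.02,.058,-.1],[.02,-.058,-.1],[-.02,.058,-.1],[-.02,-.058,-.1]])
    return g+rb.apply(pts-[0,off,0])
EDG=[(0,1),(0,2),(1,3),(4,5),(5,7),(7,6),(6,4),(8,9),(9,11),(11,10),(10,8)]
def overlay(im,n,x0,y0,w,h,k,name,off=.03,pitch=0):
    o=cv2.resize(im[y0:y0+h,x0:x0+w],None,fx=k,fy=k,interpolation=cv2.INTER_CUBIC); c=o.copy()
    q=((proj(n,basket_pts(off,pitch))-[x0,y0]+.5)*k).round().astype(int)
    for a,b in EDG: cv2.line(c,tuple(map(int,q[a])),tuple(map(int,q[b])),(255,255,0) if a<2 else (0,255,0),1)
    cv2.imwrite(name,np.hstack([o,c]))
E
python3 - <<'E'
from h import *
overlay(cv2.imread('pics/side10.png'),'side',310,140,90,90,4,'pics/ov10.png')
E
```

```text
(no output)
```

View pics/ov10.png

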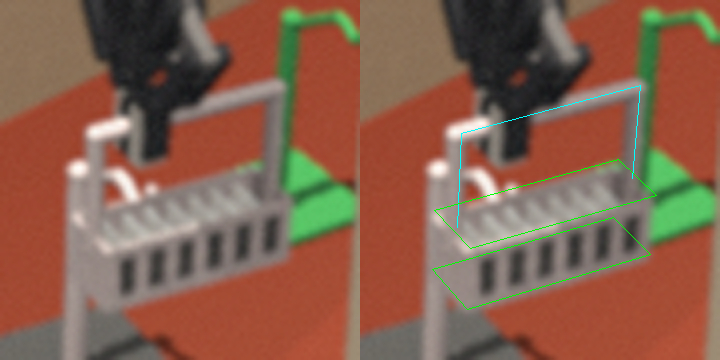

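Model and image agree to about 1 px (1–2 mm). The bar's middle sits about 28 mm right of the grasp, and the basket is upright. Moving to the pre-hook pose with the window level with the hook end.

Call:
carry_out --plan '[{"x": 0.03, "y": 0.02, "z": 0, "ax": 0, "ay": 0, "az": 0, "hand": 0}, {"x": 0.06, "y": 0.045, "z": 0.01, "ax": 0, "ay": 0, "az": 0, "hand": 0}, {"x": 0.09, "y": 0.069, "z": 0.03, "ax": 0, "ay": 0, "az": 0, "hand": 0}, {"x": 0.095, "y": 0.07, "z": 0.06, "ax": 0, "ay": 0, "az": 0, "hand": 0}, {"x": 0.095, "y": 0.07, "z": 0.09, "ax": 0, "ay": 0, "az": 0, "hand": 0}, {"x": 0.095, "y": 0.07, "z": 0.115, "ax": 0, "ay": 0, "az": 0, "hand": 0}, {"x": 0.095, "y": 0.07, "z": 0.133, "ax": 0, "ay": 0, "az": 0, "hand": 0}, {"x": 0.095, "y": 0.07, "z": 0.14, "ax": 0, "ay": 0, "az": 0, "hand": 0}, {"x": 0.095, "y": 0.07, "z": 0.14, "ax": 0, "ay": 0, "az": 0, "hand": 0}]'

```text
clock: 10.88
tcp_pos: [0.5298, -0.1115, 0.2203]
orientation: [-0.0, 0.99, -0.141, 0.001]
wrist_force: [-1.1, 0.3, 0.0]
finger_gap: 0.0084
```

```bash
python3 - <<'E'
from h import *
p,r=tool();print(p,r.apply([1,0,0]))
yaw=-.286;hx=np.array([np.cos(yaw),np.sin(yaw)]);hy=np.array([-np.sin(yaw),np.cos(yaw)])
seat=np.array([.5962,-.162])
for dx in (-.075,0): rel([*(seat+dx*hx+.0285*hy),.238-.0187],Rt(yaw))
for n in ('side','top'):
    im=viewer.read_camera(n); cv2.imwrite(f'pics/{n}11.png',im[:,:,::-1])
overlay(cv2.imread('pics/side11.png'),'side',300,155,80,90,4,'pics/ov11.png',.0285)
b=cv2.imread('pics/top11.png'); crop(b,330,130,130,110,'pics/t11.png',5)
E
```

```text
[ 0.52975188 -0.11149873  0.22034476] [ 0.96037223 -0.2787152   0.00173684]
x,y,z [0.003  0.0012 0.001 ] a [-0.0011 -0.0017  0.0035] dist 0.0034
x,y,z [0.078  0.0015 0.0012] a [-0.0011 -0.0017  0.0035] dist 0.078
```

View pics/ov11.png

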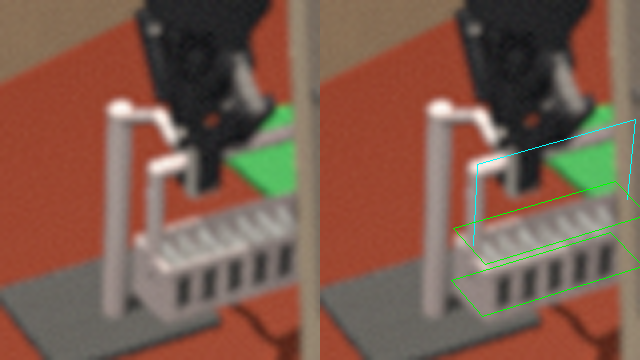

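View pics/t11.png

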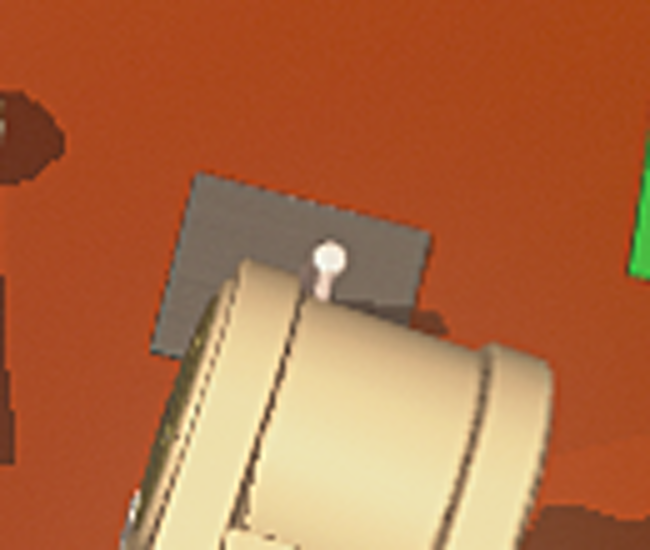

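The overlay fits within 1 px, and the bar clears the hook tip's height by about 10 mm. Advancing over the hook slowly.

Call:
carry_out --plan '[{"x": 0.01, "y": 0.0015, "z": 0, "ax": 0, "ay": 0, "az": 0.003, "hand": 0}, {"x": 0.02, "y": 0.0015, "z": 0, "ax": 0, "ay": 0, "az": 0.003, "hand": 0}, {"x": 0.03, "y": 0.0015, "z": 0, "ax": 0, "ay": 0, "az": 0.003, "hand": 0}, {"x": 0.04, "y": 0.0015, "z": 0, "ax": 0, "ay": 0, "az": 0.003, "hand": 0}, {"x": 0.05, "y": 0.0015, "z": 0, "ax": 0, "ay": 0, "az": 0.003, "hand": 0}, {"x": 0.06, "y": 0.0015, "z": 0, "ax": 0, "ay": 0, "az": 0.003, "hand": 0}, {"x": 0.07, "y": 0.0015, "z": 0, "ax": 0, "ay": 0, "az": 0.003, "hand": 0}, {"x": 0.076, "y": 0.0015, "z": 0, "ax": 0, "ay": 0, "az": 0.003, "hand": 0}, {"x": 0.079, "y": 0.0015, "z": 0, "ax": 0, "ay": 0, "az": 0.003, "hand": 0}, {"x": 0.079, "y": 0.0015, "z": 0, "ax": 0, "ay": 0, "az": 0.003, "hand": 0}]'

```text
clock: 11.82
tcp_pos: [0.6077, -0.136, 0.2242]
orientation: [0.0, 0.99, -0.142, 0.004]
wrist_force: [-0.4, 1.2, -1.4]
finger_gap: 0.0079
```

```bash
python3 - <<'E'
from h import *
p,r=tool();print(p,r.apply([1,0,0]),r.apply([0,0,1]))
yaw=-.286;hx=np.array([np.cos(yaw),np.sin(yaw)]);hy=np.array([-np.sin(yaw),np.cos(yaw)])
seat=np.array([.5962,-.162])
rel([*(seat+.001*hx+.0285*hy),.205-.0187],Rt(yaw))
im=viewer.read_camera('side'); cv2.imwrite('pics/side12.png',im[:,:,::-1])
overlay(cv2.imread('pics/side12.png'),'side',300,145,80,90,4,'pics/ov12.png',.0285)
E
```

```text
[ 0.6077199  -0.13596058  0.22422867] [ 0.95947042 -0.28170615  0.00762618] [ 0.00748587 -0.0015743  -0.99997074]
x,y,z [-0.003  -0.0002  0.0379] a [-0.0006 -0.0076  0.0004] dist 0.038
```

View pics/ov12.png

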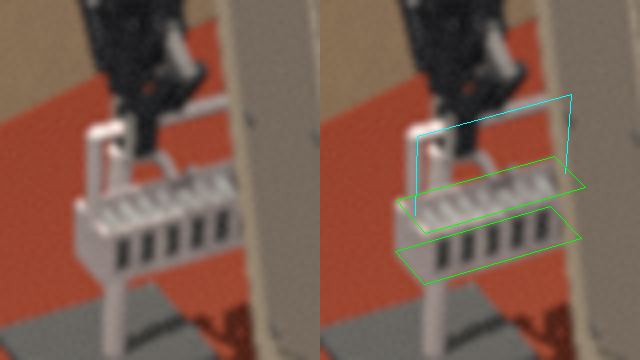

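The hook is visible through the window, below the bar: seat near crop (176,180), bar about (174,114) above it. There is no contact force. Lowering.

Call:
carry_out --plan '[{"x": -0.003, "y": 0, "z": 0.006, "ax": 0, "ay": -0.007, "az": 0, "hand": 0}, {"x": -0.003, "y": 0, "z": 0.012, "ax": 0, "ay": -0.007, "az": 0, "hand": 0}, {"x": -0.003, "y": 0, "z": 0.018, "ax": 0, "ay": -0.007, "az": 0, "hand": 0}, {"x": -0.003, "y": 0, "z": 0.024, "ax": 0, "ay": -0.007, "az": 0, "hand": 0}, {"x": -0.003, "y": 0, "z": 0.029, "ax": 0, "ay": -0.007, "az": 0, "hand": 0}, {"x": -0.003, "y": 0, "z": 0.032, "ax": 0, "ay": -0.007, "az": 0, "hand": 0}, {"x": -0.003, "y": 0, "z": 0.033, "ax": 0, "ay": -0.007, "az": 0, "hand": 0}, {"x": -0.003, "y": 0, "z": 0.033, "ax": 0, "ay": -0.007, "az": 0, "hand": 0}]'

```text
clock: 12.53
tcp_pos: [0.6043, -0.1349, 0.1905]
orientation: [-0.0, 0.99, -0.142, -0.0]
wrist_force: [0.7, -0.1, -1.5]
finger_gap: 0.0079
```

```bash
python3 - <<'E'
from h import *
p,r=tool();print(p,r.apply([0,0,1]),status.get_state()['wrist_force'])
yaw=-.286;hx=np.array([np.cos(yaw),np.sin(yaw)]);hy=np.array([-np.sin(yaw),np.cos(yaw)])
seat=np.array([.5962,-.162])
rel([*(seat+.001*hx+.0285*hy),.205-.0187],Rt(yaw))
im=viewer.read_camera('side'); cv2.imwrite('pics/side13.png',im[:,:,::-1])
overlay(cv2.imread('pics/side13.png'),'side',300,145,80,90,4,'pics/ov13.png',.0285)
print(status.get_state()['wrist_force'])
E
```

```text
[ 0.60426986 -0.13489581  0.19046691] [-7.77489077e-04  9.51786821e-04 -9.99999245e-01] [ 0.70052387 -0.0909066  -1.46939898]
x,y,z [ 0.0009 -0.0002  0.0042] a [-0.0007  0.001   0.0004] dist 0.0043
[-0.34104686 -0.48421731 -1.57075685]
```

View pics/ov13.png

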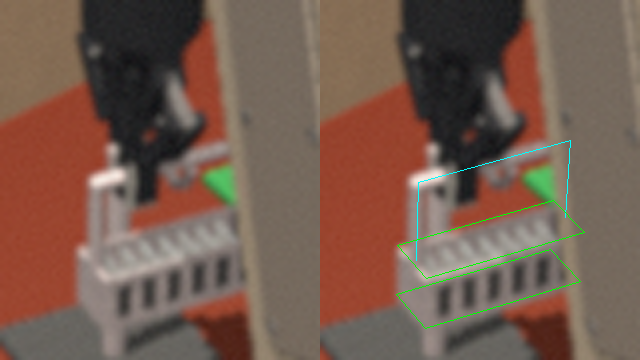

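The bar is now in the hook's valley (crop (180,165)) but not resting yet: force z of -1.5 N is just the basket's weight. A few more mm.

Call:
carry_out --plan '[{"x": 0.001, "y": 0, "z": 0.002, "ax": 0, "ay": 0, "az": 0, "hand": 0}, {"x": 0.001, "y": 0, "z": 0.004, "ax": 0, "ay": 0, "az": 0, "hand": 0}, {"x": 0.001, "y": 0, "z": 0.005, "ax": 0, "ay": 0, "az": 0, "hand": 0}, {"x": 0.001, "y": 0, "z": 0.005, "ax": 0, "ay": 0, "az": 0, "hand": 0}]'

```text
clock: 12.92
tcp_pos: [0.606, -0.1354, 0.1869]
orientation: [-0.0, 0.99, -0.142, 0.001]
wrist_force: [-0.9, 0.7, 3.7]
finger_gap: 0.0076
```

Contact at +3.7 N, so the hook carries the bar. Hold briefly, then open gently.

Call:
carry_out --plan '[{"x": 0, "y": 0, "z": 0, "ax": 0, "ay": 0, "az": 0, "hand": 0}, {"x": 0, "y": 0, "z": 0, "ax": 0, "ay": 0, "az": 0, "hand": 0}, {"x": 0, "y": 0, "z": 0, "ax": 0, "ay": 0, "az": 0, "hand": 0}, {"x": 0, "y": 0, "z": 0, "ax": 0, "ay": 0, "az": 0, "hand": 0}, {"x": 0, "y": 0, "z": 0, "ax": 0, "ay": 0, "az": 0, "hand": 0.12}, {"x": 0, "y": 0, "z": 0, "ax": 0, "ay": 0, "az": 0, "hand": 0.2}, {"x": 0, "y": 0, "z": 0, "ax": 0, "ay": 0, "az": 0, "hand": 0.3}, {"x": 0, "y": 0, "z": 0, "ax": 0, "ay": 0, "az": 0, "hand": 0.4}, {"x": 0, "y": 0, "z": 0, "ax": 0, "ay": 0, "az": 0, "hand": 0.5}, {"x": 0, "y": 0, "z": 0, "ax": 0, "ay": 0, "az": 0, "hand": 0.5}]' --squeeze 20

```text
clock: 13.75
tcp_pos: [0.6059, -0.1354, 0.1867]
orientation: [-0.0, 0.99, -0.142, 0.001]
wrist_force: [0.6, 0.2, 0.2]
finger_gap: 0.0426
```

```bash
python3 - <<'E'
from h import *
for n in ('side','top'):
    im=viewer.read_camera(n); cv2.imwrite(f'pics/{n}14.png',im[:,:,::-1])
overlay(cv2.imread('pics/side14.png'),'side',300,145,80,90,4,'pics/ov14.png',.0285)
print(status.get_state()['wrist_force'],status.get_state()['finger_gap'],tool()[0])
E
```

```text
[-0.20995547 -0.49727386 -0.36244349] 0.04255961425235031 [ 0.60594161 -0.13541856  0.18679352]
```

View pics/ov14.png

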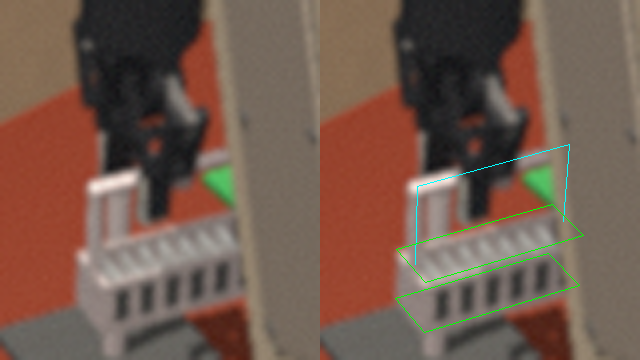

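The basket hangs unsupported, level and unmoved, with the open fingers straddling the bar at crop (110–190,190). Withdrawing straight up.

Call:
carry_out --plan '[{"x": 0, "y": 0, "z": -0.006, "ax": 0, "ay": 0, "az": 0, "hand": 0.5}, {"x": 0, "y": 0, "z": -0.014, "ax": 0, "ay": 0, "az": 0, "hand": 0.5}, {"x": 0, "y": 0, "z": -0.024, "ax": 0, "ay": 0, "az": 0, "hand": 0.5}, {"x": 0, "y": 0, "z": -0.04, "ax": 0, "ay": 0, "az": 0, "hand": 0.5}, {"x": 0, "y": 0, "z": -0.065, "ax": 0, "ay": 0, "az": 0, "hand": 0.5}, {"x": 0, "y": 0, "z": -0.1, "ax": 0, "ay": 0, "az": 0, "hand": 0.5}, {"x": -0.02, "y": -0.03, "z": -0.13, "ax": 0, "ay": 0, "az": 0, "hand": 0.5}, {"x": -0.06, "y": -0.06, "z": -0.15, "ax": 0, "ay": 0, "az": 0, "hand": 0.5}, {"x": -0.1, "y": -0.09, "z": -0.15, "ax": 0, "ay": 0, "az": 0, "hand": 0.5}, {"x": -0.13, "y": -0.12, "z": -0.15, "ax": 0, "ay": 0, "az": 0, "hand": 0.5}, {"x": -0.15, "y": -0.15, "z": -0.15, "ax": 0, "ay": 0, "az": 0, "hand": 0.5}, {"x": -0.15, "y": -0.15, "z": -0.15, "ax": 0, "ay": 0, "az": 0, "hand": 0.5}]'

```text
clock: 14.85
tcp_pos: [0.5018, 0.054, 0.3393]
orientation: [-0.001, 0.99, -0.141, 0.002]
wrist_force: [0.1, 0.2, 0.4]
finger_gap: 0.0426
```

```bash
python3 - <<'E'
from h import *
for i in range(2):
  for n in ('side','top'):
    im=viewer.read_camera(n); cv2.imwrite(f'pics/{n}{15+i}.png',im[:,:,::-1])
s=cv2.imread('pics/side15.png');t=cv2.imread('pics/top15.png')
cv2.imwrite('pics/v15.png',np.hstack([cv2.resize(s[145:245,290:390],(390,390),interpolation=cv2.INTER_CUBIC),cv2.resize(t[140:240,340:440],(390,390),interpolation=cv2.INTER_CUBIC)]))
cv2.imwrite('pics/full15.png',cv2.resize(np.hstack([s,t]),None,fx=.62,fy=.62))
for n in ('side','top'):
    a=cv2.imread(f'pics/{n}15.png').astype(int);b=cv2.imread(f'pics/{n}16.png').astype(int)
    sl=(slice(145,245),slice(290,390)) if n=='side' else (slice(140,240),slice(340,440)); print(np.abs(a-b)[sl].mean())
print(status.get_state()['clock'])
E
```

```text
1.6799333333333333
1.3628333333333333
15.05
```

View pics/v15.png

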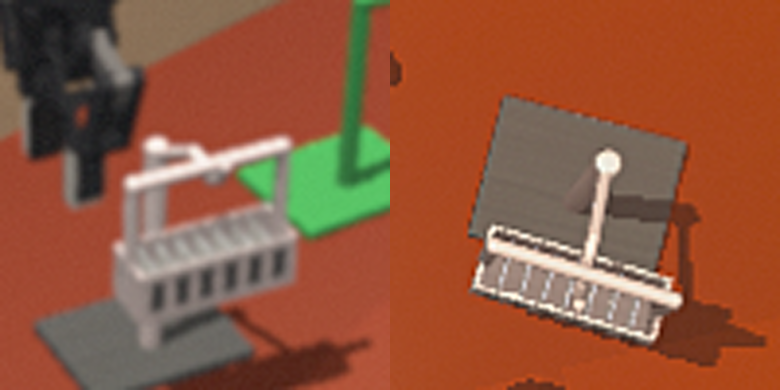

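View pics/full15.png

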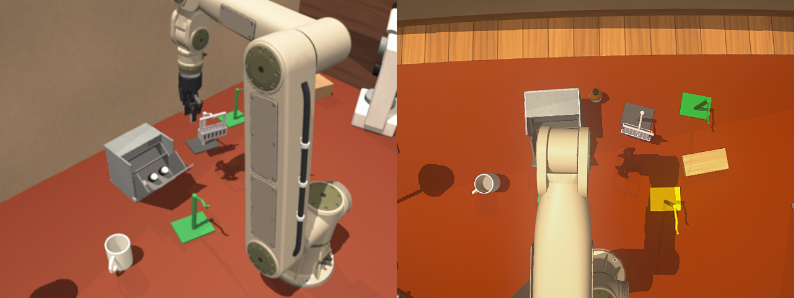

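The bar lies on the hook at its middle: top crop, bar (492,233)–(682,300), hook crossing at (588,267). Mug, bottle and box are in place. Waiting a moment for any swing to die, then checking for motion.

Call:
carry_out --plan '[{"x": 0, "y": 0, "z": 0, "ax": 0, "ay": 0, "az": 0, "hand": 0.5}, {"x": 0, "y": 0, "z": 0, "ax": 0, "ay": 0, "az": 0, "hand": 0.5}, {"x": 0, "y": 0, "z": 0, "ax": 0, "ay": 0, "az": 0, "hand": 0.5}, {"x": 0, "y": 0, "z": 0, "ax": 0, "ay": 0, "az": 0, "hand": 0.5}, {"x": 0, "y": 0, "z": 0, "ax": 0, "ay": 0, "az": 0, "hand": 0.5}, {"x": 0, "y": 0, "z": 0, "ax": 0, "ay": 0, "az": 0, "hand": 0.5}, {"x": 0, "y": 0, "z": 0, "ax": 0, "ay": 0, "az": 0, "hand": 0.5}, {"x": 0, "y": 0, "z": 0, "ax": 0, "ay": 0, "az": 0, "hand": 0.5}, {"x": 0, "y": 0, "z": 0, "ax": 0, "ay": 0, "az": 0, "hand": 0.5}, {"x": 0, "y": 0, "z": 0, "ax": 0, "ay": 0, "az": 0, "hand": 0.5}, {"x": 0, "y": 0, "z": 0, "ax": 0, "ay": 0, "az": 0, "hand": 0.5}, {"x": 0, "y": 0, "z": 0, "ax": 0, "ay": 0, "az": 0, "hand": 0.5}]'

```text
clock: 16.05
tcp_pos: [0.5043, 0.0511, 0.338]
orientation: [-0.0, 0.99, -0.142, 0.002]
wrist_force: [-0.2, -0.1, 0.1]
finger_gap: 0.0426
```

```bash
python3 - <<'E'
from h import *
f={'side':[],'top':[]}
for i in range(6):
  for n in f: f[n].append(cv2.cvtColor(viewer.read_camera(n),cv2.COLOR_RGB2GRAY))
box={'side':(215,190,310,365),'top':(195,238,360,420)}
old={n:cv2.imread(f'pics/{n}15.png',0) for n in f}
for n in f:
    a,b,c,d=box[n]; ref=f[n][0][a:b,c:d].astype(np.float32)
    if n=='side': ref=f[n][0][195:225,315:370].astype(np.float32);a,b,c,d=195,225,315,370
    print(n,[np.round(cv2.phaseCorrelate(ref,g[a:b,c:d].astype(np.float32))[0],2).tolist() for g in f[n][1:]+[old[n]]])
cv2.imwrite('pics/v17.png',np.hstack([cv2.resize(f['side'][-1][145:245,290:390],(390,390)),cv2.resize(f['top'][-1][140:240,340:440],(390,390))]))
print(status.get_state()['clock'])
E
```

```text
side [[0.08, 0.01], [0.04, 0.02], [0.07, -0.02], [0.11, 0.09], [0.04, -0.03], [0.02, 0.04]]
top [[0.01, 0.52], [-0.01, 0.51], [-0.0, 0.5], [-0.03, 0.51], [0.0, 0.51], [-0.01, 0.5]]
16.65
```

View pics/v17.png

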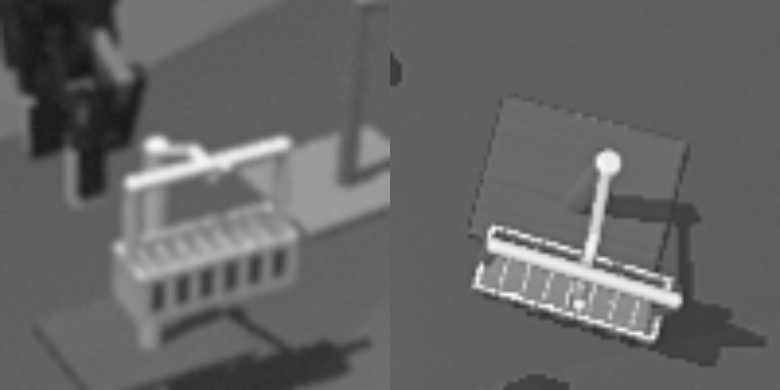

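The basket is static. The residual shifts are constant, and the 0.5 px in the top view comes from the odd crop height. Handing in.

```bash
python3 -c "
from workcell import env
print(env.hand_in())"
```

```text
the job is handed in; nothing more can be done
None
```

I tipped the bin open, drew the basket out along the tilt and hung it by its handle bar on the steel hook. Then I backed the gripper away and handed the job in at about 16.7 s. No verdict is reported, so the result rests on my own checks:

- **Bin:** it reached its stop. The lip's position in the image matched the 0.68 rad prediction and the pull force rose to about 12 N.
- **Basket:** the bar lies on the hook within a few mm of its middle, and the hook took the load before I let go. The basket looks upright. The last pictures, over about 0.6 s, showed no motion.
- **Robot and other items:** the robot touched nothing at the end. The mug, bottle, wooden box and look-alike stands looked unmoved.

**Disagreements:**
- My triangulated heights for the bin lip, roof and post top came out 4–7 mm below the given values. The hook tip and basket bar agreed with theirs.
- At the last check the top camera's motion test showed a constant 0.5 px offset. I put that down to the odd crop size, since it did not change from picture to picture.

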